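Print a label and point out the tube it belongs to

ROBOT

A 6-joint arm with a two-finger parallel gripper is mounted at the origin on the work surface. World frame = base frame: x ahead of the robot, y to its left, z up, the work surface at z = 0. Lengths are in m, angles in rad, forces in N, time in s.
With the tool pointing down it reaches from about 0.4 to 0.825 m from the base axis. Payload 7 kg.
Tool frame: the origin (TCP) lies between the finger pads, 19 mm behind the fingertips; this is the grasp point; z points along the fingers, y is the line along which they close (so a half turn about z gives the same grasp; the last joint's range is limited). The gripper opens to 88 mm and grips with 3 to 60 N. Pads are 19 mm wide; open, the fingers measure 130 mm over their backs; the gripper's body (78 mm by 193 mm) begins 47 mm behind the grasp point.
Start: joints at [1.533, 0.359, 0.012, 0, -1.224, -0.288], TCP at [0.216, 0.639, 0.245] pointing down, gripper open.
Joint ranges: [-3.07, 3.07], [-1.43, 2.12], [-1.02, 1.25], [-3.03, 1.67], [-3.05, -0], [-3.03, 3.03]. Speed limits (rad/s): [2.39, 2.39, 3.01, 3.14, 3.14, 3.14].

INTERFACE

Orientations are given as [roll, pitch, yaw] about the fixed x, y, z axes, in that order (R = Rz(yaw) Ry(pitch) Rx(roll)).
In Python, from station import telemetry, eyes, ticket, recognise, trace gives the robot as it stands. The module is installed in compiled form; this text tells all that it offers.
- The arm moves only by the tool servo_tool, never from a script. Its argument "series" is a list that holds one entry, the list of rows, each a list of 4 numbers: the shift along the tool's x, y, z in mm, then the turn about the tool's z in rad. In form: [[[x, y, z, roll], ...]]. A call has exactly 10 rows; each row shifts and turns the commanded pose from where the row before left it, along the tool's axes as they then stand; what a row does not reach is not made up. A row lasts 1/12 s, in which the tool goes at most 41.7 mm and 7.16 degrees, less where a joint would pass 70% of its speed; a pose out of reach is approached as far as the arm can. A call is refused whole if a number of a shift passes 41.7 or a number of a turn 0.125, either way. A call with a gripper value outside its range is refused whole. "claw" is the gripper's target within -1 to 1 (shut at 1, half-way at 0, fully open at -1), set as the call begins (left out, the last holds). The fingers move at their own pace and stop on an object; "grip_force" is the grip in N (left out, the last holds). Time passes only in rows, so rows that do not move let the fingers close, or fill a call up. It gives the time, the measured TCP pose, the force, the opening and the grip force at its end, in the units of the state.
- telemetry.get_state(): the state, without advancing time (a new reading comes with each control period).
- eyes.grab_frame(name): name is "scene" or "top"; returns the picture (384x512x3 uint8, red, green, blue); there is no depth.
- eyes.calibration(name): a dict with "mtx" (3x3 intrinsics, pixels), "k1" (the pictures are not rectified: a ray, as slopes to the right and down, at radius r is drawn at 1 + k1 r^2 times it, then the intrinsics apply), "rvec" (rotation vector, rad) and "tvec" (3), from world to camera coordinates, as OpenCV has them. Camera axes: x right, y down, z forward; pixel columns grow to the right and rows downward; lengths in m; the calibration is good to about 2 mm. A picture is of the moment at which its call begins. calibration takes no time and is no camera call.
- ticket.job_done(): hands the job in; it is judged then, once.
Trained networks look in the newest picture that a camera, given by its name, has taken for a name from the list of things; names that differ only in an ending like _2 or _b are one class to them, and where a whole thing is asked for, a point or a joint stands for the part that bears it (a point fixed in the world has none). Each returns a list of dicts, best first, with "conf" (0 to 1); they miss things now and then, are a little off and sometimes report something else, mostly with a low value. They report only what shows in the picture. A call takes as long as a camera call.
- recognise(camera, name): "position" ([x, y, z] in m, in world coordinates, good to about 4 mm: the middle of the surface that is visible of it).
- trace(camera, name): "mask" (384x512 bool, what is visible of it).
The state is a dict: "t": time; "q": joint angles; "qd": joint speeds; "joint_efforts": joint torques, N m; "eef_pos": TCP position; "ee_rot": TCP orientation; "force": force on the tool from outside, world axes, zero at the start; "moment": the same for the moment, N m; "width": finger opening in m; "gripper_force": force on a finger pad.
Only numpy, scipy, OpenCV 4.12 (cv2) and the standard library are available. Lean on these libraries where they do the work, as an engineer would, in place of code of your own. Each camera call takes 0.05 s, during which the arm holds its last target. There are 200 camera calls.

TASK

At the sample desk, press the large button on the label printer right down and let it come up again; then point out the tube that the label is for: bring the fingertips to a centimetre or two above the middle of the tall tube's cap and hold them there for two seconds. Touch none of the tubes and leave the small button and the sample jar alone. Finish still pointing at the cap.

Things in the scene. Friction and masses are not known exactly. Their poses are not given: they have to be found in the camera images.
- feed_top (a point): middle of the top face of the LARGE round push button (grey, 32 mm across, in a black round housing 48 mm across and 12 mm high) on the lid of the label printer, when up about 142 mm above the table; the point goes down with the button. z is up.
- feed (a joint): travel of the large button in m: 0 up, 0.006 fully down; springs back by itself, about 5 N holds it fully down
- pause_top (a point): middle of the top face of the SMALL round push button (same grey, 16 mm across), 75 mm from the large one, centre to centre, on the same printer lid
- pause (a joint): travel of the small button in m: 0 up, 0.004 fully down; a spring button too, about 4 N
- printer: label printer, a pale box 170 mm deep (x) x 150 mm wide (y) x 120 mm high, fixed to the table; origin at the centre of its underside, x axis from its front (label slot) to its back. The buttons stand on its flat lid, 45 mm towards the front from the middle: the large one 35 mm to +y, the small one 40 mm to -y
- rack: red plastic tube rack, 78 mm (x) x 198 mm (y) x 59 mm high, fixed to the table; origin at the centre of its underside; 2 rows of 6 slots at 30 mm pitch, slot floor 6 mm above the table
- tall_tube: the tall sample tube: 120 mm long, 16 mm across, clear with a white 18 mm cap, standing loose and upright in one of the rack's slots; origin at the centre of its underside, z along the tube, up
- tall_tube_cap (a point): centre of the top of the tall tube's cap, 120 mm along z from the tube's origin, about 126 mm above the table; z is up
- pot: closed round sample jar, 56 mm across, 70 mm high, loose on the table beyond the work; origin at the centre of its underside
- short_tube_a: one of three short sample tubes: 75 mm long, 16 mm across, same clear wall and white 18 mm cap, loose in a slot of the rack, cap top about 81 mm above the table; origin at the centre of its underside, z up
- short_tube_b: one of three short sample tubes: 75 mm long, 16 mm across, same clear wall and white 18 mm cap, loose in a slot of the rack, cap top about 81 mm above the table; origin at the centre of its underside, z up
- short_tube_c: one of three short sample tubes: 75 mm long, 16 mm across, same clear wall and white 18 mm cap, loose in a slot of the rack, cap top about 81 mm above the table; origin at the centre of its underside, z up

How it is judged:
By the outcome, as a careful person would: the job done as asked, in the order asked, and still so for the second after the job is handed in, with the robot touching nothing.
It also fails if it takes over 40 s, if anything falls off the work surface, if the arm or the gripper's body presses on something with over 40 N, if the wrist force passes 120 N, or if a joint passes its speed limit or range.

## Working session

There is one attempt and no reset: what is moved stays moved. The work goes in short steps, Python scripts to look and compute and a tool call to move; the robot and the scene stay as the last step left them, time stands still between calls to the robot, and variables do not carry over. Pictures are saved under pics/ and viewed, at most 10 in all, crops included, and the job is handed in when it is done.

Besides the shell and the picture viewer there is one more tool, called after ">>>" as name([rows], argument=value, ...), one row to a line, values as JSON. servo_tool: Moves the arm, as the interface text tells. Its arguments: {"type":"object","properties":{"series":{"type":"array"},"claw":{"type":"number"},"grip_force":{"type":"number"}},"required":["series"]}

```bash
mkdir -p pics
cat > h.py <<'E'
import numpy as np,cv2
from station import telemetry, eyes, ticket, recognise, trace
def ray(cam,uv):
    c=eyes.calibration(cam);K=np.array(c['mtx']);R=cv2.Rodrigues(np.array(c['rvec'],float))[0];t=np.array(c['tvec']).ravel()
    p=cv2.undistortPoints(np.array([[uv]],float),K,np.array([c['k1'],0,0,0.]))[0,0]
    return -R.T@t, R.T@np.array([p[0],p[1],1])
def at_z(cam,uv,z):
    o,d=ray(cam,uv);return o+d*(z-o[2])/d[2]
def proj(cam,P):
    c=eyes.calibration(cam)
    return cv2.projectPoints(np.array([P],float),np.array(c['rvec'],float),np.array(c['tvec'],float),np.array(c['mtx']),np.array([c['k1'],0,0,0.]))[0].ravel()
E
python3 - <<'E'
from h import *
for c in('scene','top'):
    cv2.imwrite(f'pics/{c}0.png',eyes.grab_frame(c)[:,:,::-1])
    for n in('feed_top','pause_top','tall_tube_cap','tall_tube','printer','pot','rack'):
        for r in recognise(c,n)[:4]: print(c,n,np.round(r['position'],4),round(r['conf'],2),np.round(proj(c,r['position'])))
s=telemetry.get_state();print(s['t'],s['eef_pos'],s['ee_rot'],s['width'])
E
```

```text
scene pause_top [ 0.5279 -0.2156  0.1415] 0.41 [152. 176.]
scene tall_tube_cap [0.5524 0.2112 0.0974] 0.5 [338. 154.]
scene tall_tube [0.5548 0.2079 0.1003] 0.54 [337. 154.]
scene printer [ 0.6271 -0.1691  0.1208] 0.64 [186. 209.]
scene rack [0.5638 0.1265 0.0476] 0.57 [307. 181.]
scene rack [ 0.7978 -0.0547  0.0567] 0.49 [273. 279.]
top feed_top [ 0.5209 -0.1396  0.1407] 0.69 [305. 227.]
top feed_top [0.5307 0.0618 0.0852] 0.37 [220. 227.]
top tall_tube [0.5517 0.208  0.1229] 0.53 [157. 218.]
top printer [ 0.5488 -0.1678  0.1174] 0.67 [315. 216.]
top printer [ 0.5202 -0.1405  0.1418] 0.38 [306. 228.]
top pot [ 0.7736 -0.052   0.0684] 0.75 [264. 133.]
top rack [0.5451 0.1346 0.0613] 0.73 [192. 223.]
0.8 [0.21606319 0.63945491 0.24539264] [-3.14157385e+00  1.62661305e-05 -3.25815638e-01] 0.0874325188008924
```

View pics/scene0.png

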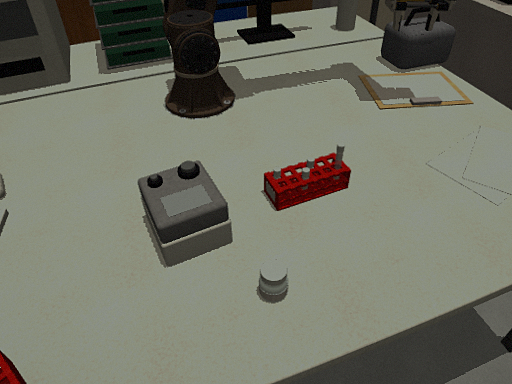

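View pics/top0.png

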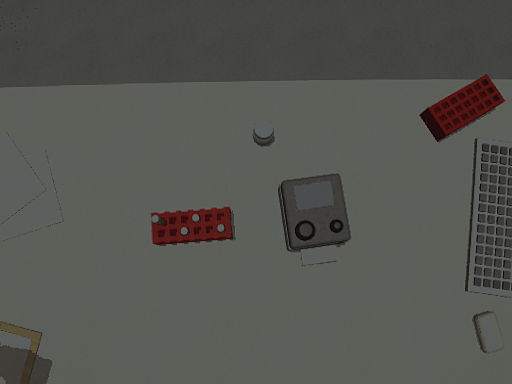

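The scene picture shows the printer with the large button at (189,170) and the small one at (154,181), and the tall tube at the rack's end with its cap at (340,147). In the top picture the large button is at (305,230), the small one at (336,226), the tall cap at about (156,218) and the jar at (263,131).

Run:
```python
from h import *
a=cv2.imread('pics/top0.png');s=cv2.imread('pics/scene0.png')
def crop(i,u,v,w=32,h=24): return cv2.resize(i[v-h:v+h,u-w:u+w],None,fx=6,fy=6,interpolation=cv2.INTER_CUBIC)
A=np.vstack([np.hstack([crop(a,315,228),crop(a,160,218)]),np.hstack([crop(s,180,172),crop(s,340,152)])])
cv2.imwrite('pics/c0.png',cv2.convertScaleAbs(A,alpha=1.8))
print('feed',at_z('top',(305,230),.142),at_z('scene',(189,166),.142))
print('pause',at_z('top',(336,226),.14))
print('cap',at_z('top',(155.5,218),.126),at_z('scene',(340,146),.126))
for c in ('top','scene'): print(c, ray(c,(250,200))[0], [proj(c,(.52,-.14,.142)),proj(c,(.552,.208,.126))])
```

```text
feed [ 0.51485326 -0.13864551  0.142     ] [ 0.52476125 -0.13683019  0.142     ]
pause [ 0.52248927 -0.21172422  0.14      ]
cap [0.5523921  0.21110041 0.126     ] [0.55925475 0.20855003 0.126     ]
top [ 0.43685902 -0.0152115   1.15640035] [array([305.48989799, 227.76618851]), array([156.80715217, 218.13784773])]
scene [ 1.18644885 -0.21833761  0.65876896] [array([187.0414004 , 165.03943576]), array([338.25389319, 144.34121632])]
```

View pics/c0.png

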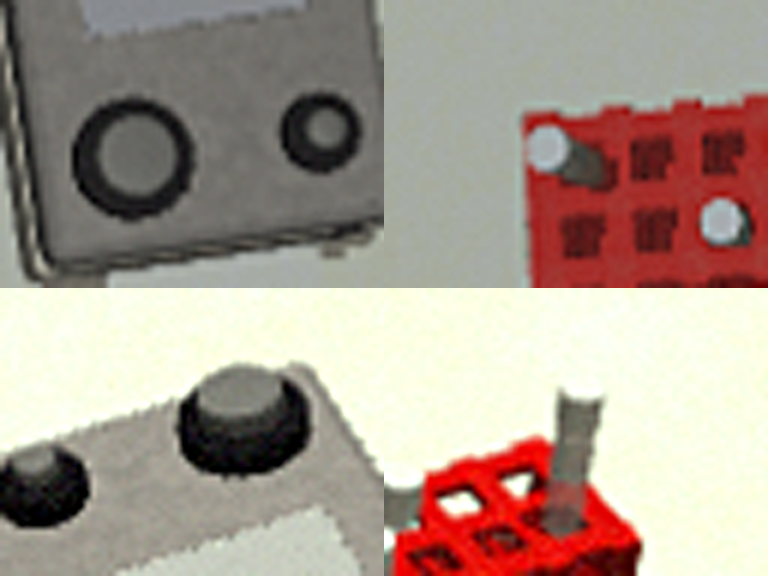

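The crop gives sub-pixel centres. The large button's top is at about (0.519, -0.139, 0.142) in both views, and the tall cap's top is at about (0.552, 0.210, 0.126). I'll move over the button with the gripper shut.

>>> servo_tool([
  [[10,12,0,0],[18,21,0,0],[18,21,0,0],[18,21,0,0],[18,21,0,0],[18,21,0,0],[18,21,0,0],[18,21,0,0],[18,21,0,0],[18,21,0,0]],
], claw=1)

```text
t: 1.63
eef_pos: [0.315, 0.3927, 0.2456]
ee_rot: [-3.141, -0.0, -0.326]
force: [1.1, -0.8, -0.1]
width: 0.0264
gripper_force: 0.0
```

>>> servo_tool([
  [[18,21,0,0],[18,21,0,0],[18,21,0,0],[18,21,0,0],[18,21,0,0],[18,21,0,0],[18,21,0,0],[18,21,0,0],[18,21,0,0],[18,21,0,0]],
])

```text
t: 2.47
eef_pos: [0.4182, 0.1362, 0.2458]
ee_rot: [-3.141, -0.0, -0.326]
force: [1.3, -0.1, -0.2]
width: 0.0003
gripper_force: 0.0
```

>>> servo_tool([
  [[20,26,0,0],[20,26,0,0],[20,26,0,0],[20,26,0,0],[20,26,0,0],[20,26,10,0],[20,26,10,0],[20,24,10,0],[14,14,10,0],[10,9,10,0]],
])

```text
t: 3.3
eef_pos: [0.5195, -0.1405, 0.1948]
ee_rot: [3.141, -0.0, -0.328]
force: [0.9, 0.0, 0.6]
width: 0.0004
gripper_force: 0.0
```

>>> servo_tool([
  [[0,0,5,0],[0,0,5,0],[0,0,0,0],[0,0,0,0],[0,0,0,0],[0,0,0,0],[0,0,0,0],[0,0,0,0],[0,0,0,0],[0,0,0,0]],
])

```text
t: 4.13
eef_pos: [0.519, -0.1383, 0.1855]
ee_rot: [-3.141, -0.0, -0.326]
force: [0.7, 0.8, -0.0]
width: 0.0004
gripper_force: 0.0
```

Run:
```python
from h import *
O=[]
for c,(u,v) in(('scene',(180,160)),('top',(312,226))):
    i=eyes.grab_frame(c)[:,:,::-1]
    O.append(cv2.resize(i[v-36:v+36,u-32:u+32],None,fx=6,fy=6,interpolation=cv2.INTER_CUBIC))
cv2.imwrite('pics/c1.png',cv2.convertScaleAbs(np.hstack(O),alpha=1.8))
s=telemetry.get_state();print(s['t'],s['eef_pos'],s['force'])
p=np.array(s['eef_pos'])-[0,0,.019];print(proj('scene',p)-[148,124],proj('scene',[.519,-.139,.142])-[148,124])
```

```text
4.2333 [ 0.51901602 -0.13840724  0.18540425] [ 0.05074069  0.00791199 -0.20261245]
[38.10262338 31.43693609] [39.39782409 40.6590918 ]
```

View pics/c1.png

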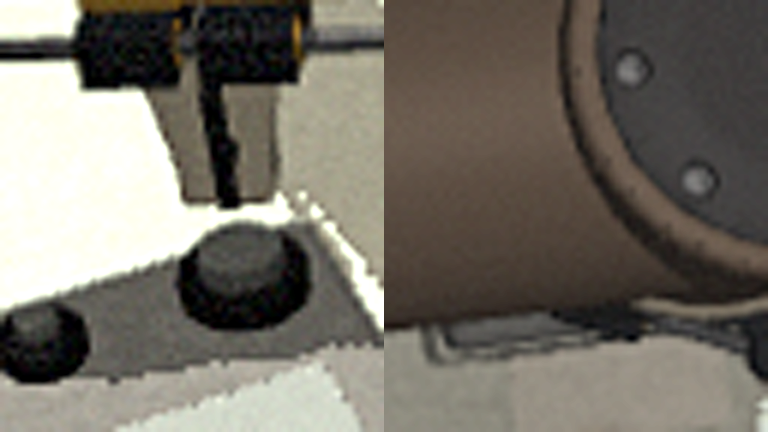

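The tips are centred over the large button: the tips are at (230,200) in the crop, and the button top is at (240,248) below them. Now pressing.

>>> servo_tool([
  [[0,0,8,0],[0,0,8,0],[0,0,5,0],[0,0,3,0],[0,0,3,0],[0,0,3,0],[0,0,1.5,0],[0,0,0,0],[0,0,0,0],[0,0,0,0]],
])

```text
t: 5.07
eef_pos: [0.5186, -0.1385, 0.155]
ee_rot: [3.141, 0.0, -0.325]
force: [-6.5, 2.6, 11.7]
width: 0.0008
gripper_force: 6.3
```

>>> servo_tool([
  [[0,0,1,0],[0,0,0,0],[0,0,0,0],[0,0,0,0],[0,0,0,0],[0,0,0,0],[0,0,0,0],[0,0,0,0],[0,0,0,0],[0,0,0,0]],
])

```text
t: 5.9
eef_pos: [0.5187, -0.1386, 0.1548]
ee_rot: [3.141, -0.001, -0.325]
force: [-8.5, 4.1, 19.5]
width: 0.0005
gripper_force: 9.9
```

The button bottoms out: z has stopped moving while the force climbs. I'll lift and cross to the cap.

>>> servo_tool([
  [[0,0,-3,0],[0,0,-5,0],[0,0,-10,0],[0,0,-15,0],[0,0,-15,0],[0,0,-8,0],[0,0,0,0],[-5,-20,0,0],[-5,-21,0,0],[-5,-21,0,0]],
])

```text
t: 6.73
eef_pos: [0.5243, -0.0744, 0.2081]
ee_rot: [3.142, 0.001, -0.327]
force: [0.9, -0.2, -0.2]
width: -0.0
gripper_force: 0.0
```

>>> servo_tool([
  [[-7,-30,0,0],[-7,-30,0,0],[-7,-30,0,0],[-7,-30,0,0],[-7,-30,0,0],[-7,-30,0,0],[-7,-30,0,0],[-6,-29,0,0],[-5,-20,0,0],[-5,-20,0,0]],
])

```text
t: 7.57
eef_pos: [0.552, 0.2118, 0.2078]
ee_rot: [3.141, 0.001, -0.325]
force: [0.6, 0.3, 0.0]
width: 0.0002
gripper_force: 0.0
```

>>> servo_tool([
  [[0,0,0,0],[0,0,0,0],[0,0,0,0],[0,0,5,0],[0,0,5,0],[0,0,5,0],[0,0,0,0],[0,0,0,0],[0,0,0,0],[0,0,0,0]],
])

```text
t: 8.4
eef_pos: [0.5525, 0.2102, 0.1941]
ee_rot: [-3.141, -0.0, -0.326]
force: [1.2, -1.1, -0.8]
width: 0.0003
gripper_force: 0.0
```

Run:
```python
from h import *
O=[]
for c,(u,v) in(('scene',(338,146)),('top',(157,218))):
    i=eyes.grab_frame(c)[:,:,::-1]
    O.append(cv2.resize(i[v-36:v+36,u-32:u+32],None,fx=6,fy=6,interpolation=cv2.INTER_CUBIC))
cv2.imwrite('pics/c2.png',cv2.convertScaleAbs(np.hstack(O),alpha=1.3))
s=telemetry.get_state();print(s['t'],s['eef_pos'],s['force'])
p=np.array(s['eef_pos'])-[0,0,.019];print(proj('scene',p)-[306,110],proj('scene',[.552,.2105,.126])-[306,110])
```

```text
8.5 [0.55249357 0.21030952 0.1941155 ] [0.49244122 0.38882577 0.91165769]
[35.89919645 16.34243393] [33.1993048 34.1141261]
```

View pics/c2.png

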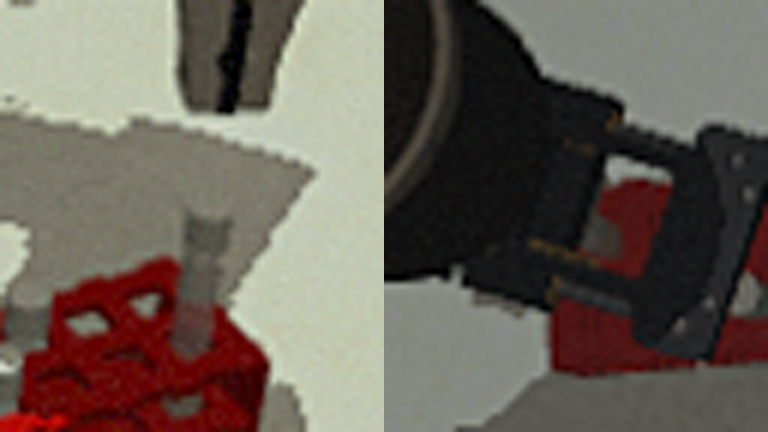

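The tips at (227,105) and the cap top at (210,215) differ from their predictions by nearly the same offset, about (+1.8, +1.5) px. So the two are aligned. I'll descend to about 15 mm above the cap.

>>> servo_tool([
  [[0,0,6,0],[0,0,6,0],[0,0,6,0],[0,0,5,0],[0,0,5,0],[0,0,4,0],[0,0,2,0],[0,0,0,0],[0,0,0,0],[0,0,0,0]],
])

```text
t: 9.33
eef_pos: [0.5525, 0.2103, 0.1601]
ee_rot: [-3.141, -0.0, -0.326]
force: [-0.4, 0.7, 0.5]
width: 0.0006
gripper_force: 0.0
```

Run:
```python
from h import *
i=eyes.grab_frame('scene')[:,:,::-1]
cv2.imwrite('pics/c3.png',cv2.convertScaleAbs(cv2.resize(i[110:182,306:370],None,fx=8,fy=8,interpolation=cv2.INTER_CUBIC),alpha=1.3))
s=telemetry.get_state();print(s['t'],s['eef_pos'],s['force'])
p=np.array(s['eef_pos'])-[0,0,.019];print(8*(proj('scene',p)-[306,110]),8*(proj('scene',[.552,.2105,.126])-[306,110]))
```

```text
9.3833 [0.55257551 0.21036194 0.16019737] [0.59066348 0.43191648 0.83151481]
[272.6118775  230.85682614] [265.59443841 272.91300883]
```

View pics/c3.png

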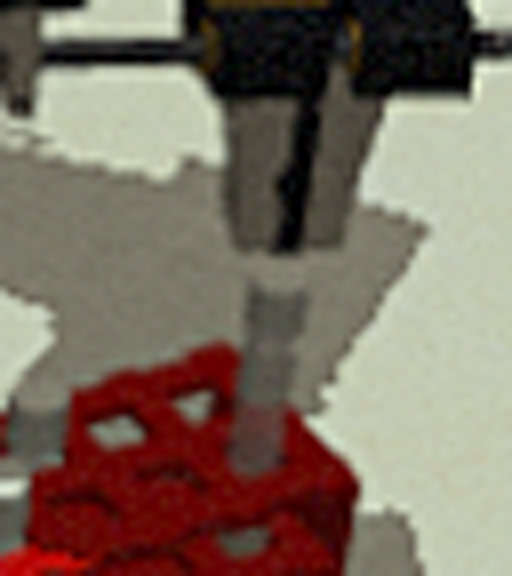

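The tips at (290,245) hover just above the cap top at about (278,286). The gap matches 15 mm and the sideways offset is under 2 mm. I'll hold here for 2.5 s.

>>> servo_tool([
  [[0,0,0,0],[0,0,0,0],[0,0,0,0],[0,0,0,0],[0,0,0,0],[0,0,0,0],[0,0,0,0],[0,0,0,0],[0,0,0,0],[0,0,0,0]],
])

```text
t: 10.22
eef_pos: [0.5524, 0.2103, 0.1599]
ee_rot: [-3.142, -0.0, -0.326]
force: [0.9, -0.9, 0.9]
width: 0.0007
gripper_force: 0.0
```

>>> servo_tool([
  [[0,0,0,0],[0,0,0,0],[0,0,0,0],[0,0,0,0],[0,0,0,0],[0,0,0,0],[0,0,0,0],[0,0,0,0],[0,0,0,0],[0,0,0,0]],
])

```text
t: 11.05
eef_pos: [0.5524, 0.2103, 0.1599]
ee_rot: [-3.142, 0.0, -0.326]
force: [-0.5, 0.4, -0.5]
width: 0.0005
gripper_force: 0.0
```

>>> servo_tool([
  [[0,0,0,0],[0,0,0,0],[0,0,0,0],[0,0,0,0],[0,0,0,0],[0,0,0,0],[0,0,0,0],[0,0,0,0],[0,0,0,0],[0,0,0,0]],
])

```text
t: 11.88
eef_pos: [0.5524, 0.2103, 0.1599]
ee_rot: [-3.142, 0.0, -0.326]
force: [0.1, -0.1, -0.6]
width: 0.0006
gripper_force: 0.0
```

```bash
python3 -c "
from station import ticket
print(ticket.job_done())"
```

```text
the job is handed in; nothing more can be done
None
```

The large button was pressed right down and released, the fingertips then held about 15 mm above the tall tube's cap for 2.5 s and are still there, and the job was handed in at about 12 s; no verdict came back.

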